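# Index the assembly turntable by one hole

## Robot

A 6-joint arm with a two-finger parallel gripper is mounted at the origin on the work surface. World frame = base frame: x ahead of the robot, y to its left, z up, the work surface at z = 0. Lengths are in mm, angles in rad, forces in N, time in s.
With the tool pointing down it reaches from about 300 to 775 mm from the base axis. Payload 14.6 kg.
Tool frame: the origin (TCP) lies midway between the tips of the shut fingers; the grasp point (between the pads) lies 19 mm behind it; y points along the fingers, z is the direction in which the jaws open and shut, and the axes are right-handed (so a half turn about y gives the same grasp; the last joint's range is limited). The gripper opens to 94 mm and grips with 3 to 60 N. Pads are 16 mm wide; open, the fingers measure 119 mm over their backs; the gripper's body (75 mm by 177 mm) begins 78 mm behind the grasp point.
Start: joints at [-0.067, 0.3, 1.521, -0, 1.321, -0.067], TCP at [549.99, -0.002, 184.446] pointing down, gripper open.
Joint ranges: [-3.03, 3.03], [-0.79, 2.21], [0.23, 2.52], [-1.04, 4.18], [0, 3.07], [-2.55, 2.55]. Speed limits (rad/s): [2.22, 2.22, 2.57, 3.14, 3.14, 3.14].

## Interface

Orientations are given as [roll, pitch, yaw] about the fixed x, y, z axes, in that order (R = Rz(yaw) Ry(pitch) Rx(roll)).
In Python, from cell import manip gives the robot as it stands.
- The arm moves only by the tool play_rows, never from a script. Its argument "series" is a list of rows, each a list of 3 entries, a list of its own where there are three numbers: the shift along the tool's x, y, z in m, then the turn about the tool's y in rad, then the closure, from 0 (fully open) to 1 (shut). In form: [[[dx, dy, dz], twist, grip], ...]. A call has 1 to 20 rows; each row is the pose to reach, as a shift and turn from the pose measured when the call began, along the tool's axes at that moment; what a row does not reach only later rows make up. A row lasts 1/10 s, in which the tool goes at most 50 mm and 8.59 degrees, less where a joint would pass 70% of its speed; a pose out of reach is approached as far as the arm can. A call with a gripper value outside its range is refused whole. The fingers move at their own pace and stop on an object; "squeeze" is the grip in N (left out, the last holds). Time passes only in rows, so rows that repeat a pose let the fingers close. It gives the time, the measured TCP pose, the force and the opening at its end, in the units of the state.
- manip.read_state(): the state, without advancing time (a new reading comes with each control period).
- manip.camera(name): name is "scene" or "side" or "wrist"; returns the picture (400x640x3 uint8, red, green, blue); there is no depth.
- manip.camera_params(name): a dict with "K" (3x3 intrinsics, pixels), "dist_coeffs" ([k1, k2, p1, p2, k3] as OpenCV has them; the pictures are not rectified), "rvec" (rotation vector, rad) and "tvec" (3), from world to camera coordinates, as OpenCV has them. Camera axes: x right, y down, z forward; pixel columns grow to the right and rows downward; lengths in mm; the calibration is good to about 2 mm. A picture is of the moment at which its call begins: read the wrist's pose just before it. camera_params takes no time and is no camera call; for the wrist camera it gives the pose at the moment of the call.
- manip.sign_off(): hands the job in, once; it reports no verdict.
The state is a dict: "clock": time; "joints": joint angles; "qd": joint speeds; "effort": joint torques, N m; "eef_pos": TCP position; "eef_rot": TCP orientation; "wrist_force": force on the tool from outside, world axes, zero at the start; "moment": the same for the moment, N m; "finger_gap": finger opening in mm.
Only numpy, scipy, OpenCV 4.12 (cv2) and the standard library are available. Lean on these libraries where they do the work, as an engineer would, in place of code of your own. Each camera call takes 0.05 s, during which the arm holds its last target. There are 200 camera calls.

## Task

Index the round assembly table on by one hole, clockwise as seen from above: with the fingertips press the yellow plunger pad down until its red pin is out of the hole, push the table round to the next hole while it is pressed, and let the pad spring fully up so that the pin locks the table there. Do not go past that hole or turn the table the other way. Leave the transformer and the capacitor standing in their nests on the table and the jar and the solder spool on the bench undisturbed; nothing is to be lifted.

Things in the scene. Friction and masses are not known exactly. Their poses are not given: they have to be found in the camera images.
- table_axis (a point): Centre of the grey round table (252 mm across), on its vertical turning axis, at the height of its upper face, which lies 62 mm above the bench. Its z axis points up; its x axis points towards the yellow pad and turns with the table.
- indexer: The fixed part of the turntable, origin on the bench under the table's axis: a dark foot 330 mm across and, flush with the table around it, an aluminium index ring (256 to 314 mm across) with six brass-edged holes, one every 60 degrees, 142.5 mm from the axis. It stands anywhere on the bench, turned any way.
- pad (a point): Centre of the floor of the yellow dished plunger pad, 85 mm from the table's axis; the pad is carried by the table and goes round with it. The dish is 62 mm across inside and 76 mm outside, with an upright wall 12 mm high around its flat floor; up, its floor is 30 mm above the table's face (92 mm above the bench). A finger in the dish can press it down and push it (and so the table) sideways.
- pin (a point): Tip of the red index pin (10 mm thick), 142.5 mm from the axis, straight outward of the pad. Up, it stands 4 mm above the ring through one of the holes; it goes down with the pad. Between holes the ring holds a released pin down at about 12 mm. Under a hole it springs up: the edges are bevelled and draw it in from about 2 degrees off, and a pin released just short of a hole snaps in when the table is pushed on.
- plunger (a joint): How far the pad and the pin are pressed down, in m: 0 is fully up, 0.018 is the lower stop. It is sprung up: about 4.5 N to start, 9 N at the stop. The pin is clear below the ring at 0.012 or more; only then can the table turn.
- turntable (a joint): Angle of the table in rad, growing clockwise as seen from above; 0 at the start, with the pin in a hole. The next hole clockwise is at 1.047 (60 degrees). In a hole the table has under 1 degree of play. Turning it takes about 2 N at the pad; it stays where it is left.
- transformer_mid (a point): Centre (half-way up) of a loose small transformer, 36 x 42 mm, 36 mm tall, 0.18 kg, standing in a square black nest on the table, 120 degrees counter-clockwise of the pad, 85 mm from the axis. To be left standing there; it rides round with the table.
- transformer_nest (a point): Centre of the floor of the transformer's nest, 3 mm above the table's face (walls 10 mm high); turns with the table.
- capacitor_mid (a point): Centre (half-way up) of a loose blue capacitor can, 35 mm across, 45 mm tall, 60 g, standing in a round black nest on the table, 120 degrees clockwise of the pad, 85 mm from the axis. To be left standing there. The three remaining stations hold fixed green boards, up to 15 mm high.
- capacitor_nest (a point): Centre of the floor of the capacitor's nest, 3 mm above the table's face (wall 12 mm high); turns with the table.
- jar_mid (a point): Centre (half-way up) of a loose amber jar with a red cap, 52 mm across, 65 mm tall, standing on the bench to the right of the turntable. To be left alone.
- spool_mid (a point): Centre (half-way up) of a loose metal solder spool, 60 mm across, 52 mm tall, standing on the bench to the left of the turntable. To be left alone.
Things that resemble listed ones, but are neither listed nor needed, are in the scene too. What is shaped like the part that bears transformer_mid but turquoise is not meant.

How it is judged (in metres and radians):
On the way, in this order (a step that is already met when the one before it is completed fails the run):
1. the fingers press the plunger in until its pin is out of the starting hole (pad down 11 mm or more, table still within 4 degrees of its start) (value of joint plunger above 0.011 m and value of joint turntable between -0.07 and 0.07 rad and contact force between the fingers and plunger above 1 N), for 0.05 s.
2. the table is turned clockwise to within 6 degrees of the next hole (value of joint turntable between 0.942 and 1.152 rad), for 0.05 s.
At the end, for the whole second after the job is handed in: The table stands still within 2 degrees of the next hole clockwise (60 degrees on), the plunger is up to within 3 mm with its pin in that hole, the transformer and the capacitor stand upright (within 14 degrees) in their nests, and the jar and the spool are within 20 mm of where they stood (value of joint turntable between 1.012 and 1.082 rad and value of joint plunger below 0.003 m and velocity of joint turntable between -0.05 and 0.05 rad/s and distance between transformer_mid and transformer_nest below 0.03 m and angle between each of transformer_mid, capacitor_mid's own z axis and vertical below 0.25 rad and distance between capacitor_mid and capacitor_nest below 0.034 m and distance of each of jar_mid, spool_mid from where it was at the start of the episode below 0.02 m); the robot touches nothing.
It fails at once if the table is turned more than 20 degrees past the next hole (value of joint turntable above 1.4 rad).
It fails at once if the table is turned more than 12 degrees the wrong way (counter-clockwise) (value of joint turntable below -0.21 rad).
It fails at once if the transformer or the capacitor is lifted, tipped or knocked out of its nest (more than 12 mm or 0.35 rad) (distance between transformer_mid and transformer_nest above 0.03 m or angle between any of transformer_mid, capacitor_mid's own z axis and vertical above 0.35 rad or distance between capacitor_mid and capacitor_nest above 0.0345 m).
It fails at once if the jar or the spool is moved more than 20 mm (distance of any of jar_mid, spool_mid from where it was at the start of the episode above 0.02 m).
It also fails if it takes over 40 s, if anything falls off the work surface, if the arm or the gripper's body presses on something with over 40 N, if the wrist force passes 120 N, or if a joint passes its speed limit or range.

## Working session

There is one attempt and no reset: what is moved stays moved. The work goes in short steps, Python scripts to look and compute and a tool call to move; the robot and the scene stay as the last step left them, time stands still between calls to the robot, and variables do not carry over. Pictures are saved under pics/ and viewed, about 8 in all and at most 12, crops included, and the job is handed in when it is done.

Besides the shell and the picture viewer there is one more tool, called after "Emit:" in YAML: its name, and indented under it one key for each argument. play_rows: Moves the arm, as the interface text tells. Its arguments: {"type":"object","properties":{"series":{"type":"array","items":{"type":"array"}},"squeeze":{"type":"number"}},"required":["series"]}

```bash
mkdir -p pics; cat > h.py <<'E'
import numpy as np, cv2
from cell import manip
def ray(p,uv):
    K=np.array(p["K"],float);d=np.array(p["dist_coeffs"],float)
    R=cv2.Rodrigues(np.array(p["rvec"],float))[0];t=np.array(p["tvec"],float).ravel()
    n=cv2.undistortPoints(np.array([[uv]],float),K,d)[0,0]
    return -R.T@t, R.T@np.array([n[0],n[1],1])
def onz(p,uv,z):
    c,d=ray(p,uv); return c+d*(z-c[2])/d[2]
def proj(p,X):
    return cv2.projectPoints(np.array(X,float).reshape(-1,1,3),np.array(p["rvec"],float),np.array(p["tvec"],float),np.array(p["K"],float),np.array(p["dist_coeffs"],float))[0][:,0]
E
python3 - <<'E'
from h import *
s=manip.read_state();print(s)
ims=[]
for n in["scene","side","wrist"]:
    im=manip.camera(n);np.save(f"pics/{n}0.npy",im);cv2.imwrite(f"pics/{n}0.png",im[:,:,::-1])
    p=manip.camera_params(n);print(n,ray(p,(320,200)))
    hsv=cv2.cvtColor(im,cv2.COLOR_RGB2HSV)
    for nm,lo,hi in[("yel",(20,120,80),(35,255,255)),("red",(0,150,80),(6,255,255))]:
        m=cv2.inRange(hsv,lo,hi);k,l,st,c=cv2.connectedComponentsWithStats(m)
        for i in range(1,k):
            if st[i,4]>15:print(nm,st[i],c[i])
E
```

```text
{'clock': 0.0, 'joints': array([-6.65637870e-02,  3.00446866e-01,  1.52160090e+00, -2.12549650e-06,
        1.32069810e+00, -6.66395573e-02]), 'qd': array([ 2.63234778e-04,  1.21193273e-03,  1.14878466e-05, -6.67698755e-04,
       -1.99719579e-03, -2.63677499e-04]), 'effort': array([-1.53750298e-03, -5.31805658e+01, -3.52735734e+01,  7.07558286e-02,
        2.43994006e-02, -4.79655944e-05]), 'eef_pos': array([5.49705192e+02, 3.60343487e-02, 1.83891254e+02]), 'eef_rot': array([-1.57194712e+00,  7.47389469e-05, -1.57072007e+00]), 'wrist_force': array([0.05928325, 0.22394501, 0.39826315]), 'moment': array([-0.05458373, -0.01400135,  0.02242438]), 'finger_gap': 93.94683983513637}
scene (array([1095.89370236,  829.80575399,  819.31498332]), array([-0.44160623, -0.66860055, -0.59836386]))
yel [551   6   8   9  61] [554.26229508   9.47540984]
yel [346  74  26  17 235] [356.08085106  81.81702128]
yel [357 192  10   6  23] [360.86956522 194.34782609]
yel [271 204  10   5  22] [275.63636364 206.04545455]
yel [321 215  31  26 632] [335.69303797 227.28955696]
yel [373 223  12   7  36] [378.94444
[... 1053 characters left out ...]
ray([549.13531951,  74.33781837, 384.81133809]), array([ 0.00841194, -0.25187313, -0.96776696]))
yel [203   0  37  38 512] [221.24023438  17.45703125]
yel [ 318    0   97   88 6875] [365.55112727  40.33614545]
yel [463  91  32  28 470] [479.38297872 105.06382979]
yel [176 175  15   8  39] [181.46153846 179.35897436]
yel [415 227  24  20 127] [426.70866142 234.92913386]
yel [276 255  24  29 338] [288.02071006 269.3816568 ]
yel [ 95 299  34  64 730] [106.6890411  330.78630137]
yel [504 299  15  13  90] [511.06666667 306.28888889]
yel [517 299  24  64 655] [530.10381679 337.1389313 ]
yel [ 290  373  340   27 3483] [485.88458226 390.13982199]
red [356  30  17  18 233] [364.12017167  38.58798283]
```

View pics/scene0.png

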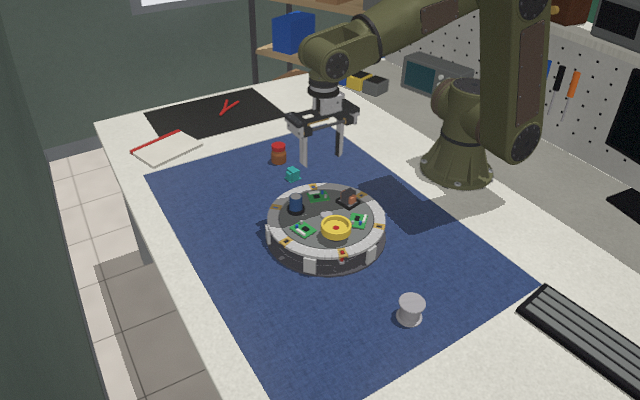

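View pics/side0.png

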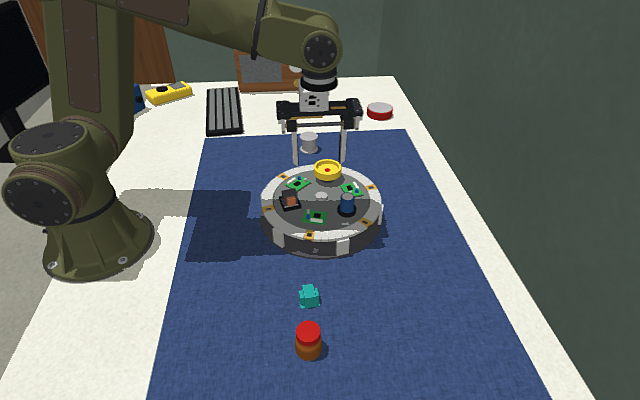

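The scene view shows the table around (326,225) with the yellow pad at (336,228). The side view has the pad at (327,170), the black-nested transformer at (290,200), the capacitor at (347,204), the jar at (308,340) and the spool at (309,142). The turquoise decoy stands off the table at (309,296) in the side view, so it is not in a nest. There is only one yellow dish on the table.

```bash
python3 - <<'E'
from h import *
for n in["scene","side","wrist"]:
    im=np.load(f"pics/{n}0.npy");p=manip.camera_params(n)
    hsv=cv2.cvtColor(im,cv2.COLOR_RGB2HSV)
    m=cv2.inRange(hsv,(12,110,60),(35,255,255));k,l,st,c=cv2.connectedComponentsWithStats(m)
    print(n)
    for i in range(1,k):
        if st[i,4]>25:
            a=onz(p,c[i],62);
            if 300<a[0]<800 and abs(a[1])<300: print(st[i,4],c[i].round(1),a.round(0)[:2], "z104",onz(p,c[i],104).round(0)[:2])
    m=cv2.inRange(hsv,(0,130,80),(8,255,255));k,l,st,c=cv2.connectedComponentsWithStats(m)
    for i in range(1,k):
        if st[i,4]>5:
            a=onz(p,c[i],66);
            if 300<a[0]<800 and abs(a[1])<300: print("red",st[i,4],c[i].round(1),a.round(0)[:2],"z92",onz(p,c[i],92).round(0)[:2])
a=np.load("pics/side0.npy")[140:270,240:400,::-1];a=cv2.resize(a,None,fx=3,fy=3,interpolation=2)
b=np.load("pics/wrist0.npy")[:,:,::-1]
cv2.imwrite("pics/c1.png",cv2.resize(np.vstack([a,np.zeros_like(a[:1])]),None,fx=1.2,fy=1.2));cv2.imwrite("pics/w.png",b)
E
```

```text
scene
84 [278.4 156.4] [ 526. -281.] z104 [ 558. -219.]
28 [360.6 194.5] [424.  21.] z104 [461.  66.]
641 [335.6 227.3] [565. 104.] z104 [595. 144.]
42 [379.  225.6] [464. 156.] z104 [499. 194.]
55 [285.1 241.1] [703.  83.] z104 [725. 125.]
58 [342.3 253.1] [606. 192.] z104 [633. 227.]
red 11 [335.9 227.2] [567. 108.] z92 [586. 132.]
red 6 [342.2 251.8] [606. 192.] z92 [623. 214.]
red 7 [341.1 259.1] [622. 211.] z92 [639. 233.]
side
493 [327.  169.5] [591. 176.] z104 [583. 115.]
39 [282.6 175.8] [463. 156.] z104 [463.  97.]
39 [370.7 186.8] [699.  82.] z104 [684.  27.]
49 [267.5 208. ] [420.  20.] z104 [423. -31.]
60 [365.4 221.8] [658. -57.] z104 [ 645. -103.]
76 [308.7 235. ] [516. -89.] z104 [ 513. -132.]
wrist
553 [221.4  17.7] [465. 157.] z104 [476. 146.]
6948 [365.5  40.4] [592. 137.] z104 [587. 129.]
499 [479.4 105.1] [701.  82.] z104 [681.  81.]
298 [186.8 171.1] [422.  19.] z104 [439.  27.]
146 [426.9 235. ] [661. -47.] z104 [647. -31.]
360 [288.1 269.3] [519. -85.] z104 [523. -64.]
1182 [108.7 330.5] [ 311. -164.] z104 [ 342. -133.]
1183 [525.4 330.6] [ 787. -164.] z104 [ 756. -133.]
3879 [486.8 389.9] [ 755. -247.] z104 [ 728. -205.]
red 256 [364.3  38.6] [590. 138.] z92 [587. 133.]
```

View pics/c1.png

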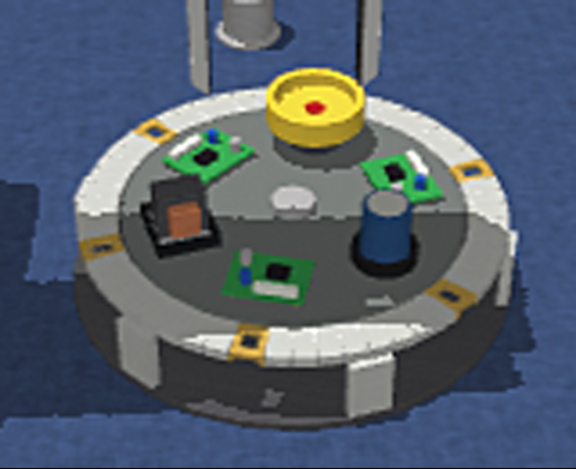

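View pics/w.png

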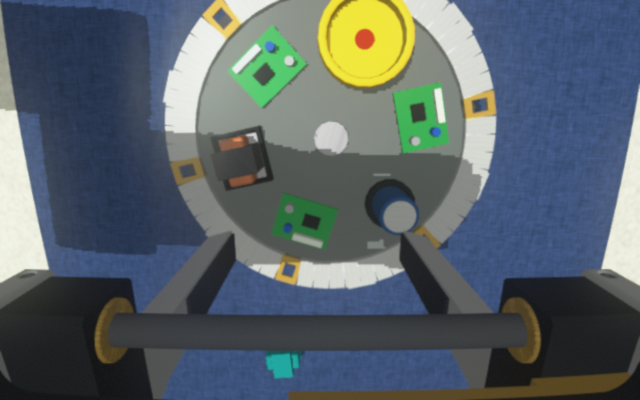

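The hole pairs put the axis at about (561, 51) and the pad at about (587, 132), 85 mm out at 72.4°, which matches the red dot and the hole radius. The target pad position is about (644, 69). I'll shut the fingers, go over the pad slightly to its leading side, and descend to just above the rim.

Emit:
play_rows:
  series:
    - [[-0.04, 0, 0.015], 0, 1]
    - [[-0.08, 0, 0.03], 0, 1]
    - [[-0.129, 0, 0.044], 0, 1]
    - [[-0.129, 0, 0.044], 0, 1]
    - [[-0.129, 0.03, 0.044], 0, 1]
    - [[-0.129, 0.06, 0.044], 0, 1]
    - [[-0.129, 0.07, 0.044], 0, 1]
    - [[-0.129, 0.07, 0.044], 0, 1]
    - [[-0.129, 0.07, 0.044], 0, 1]
    - [[-0.129, 0.07, 0.044], 0, 1]
  squeeze: 20

```text
clock: 1.15
eef_pos: [594.4, 128.9, 115.6]
eef_rot: [-1.569, 0.0, -1.571]
wrist_force: [0.4, -0.2, -0.7]
finger_gap: 17.4
```

```bash
python3 - <<'E'
from h import *
s=manip.read_state();print(s["eef_pos"],s["eef_rot"],s["finger_gap"],s["wrist_force"])
for n in["side","wrist"]:
    im=manip.camera(n);cv2.imwrite(f"pics/{n}1.png",im[:,:,::-1])
    if n=="side":A=cv2.resize(im[120:260,240:420,::-1],None,fx=2,fy=2)
    else:B=cv2.resize(im[:,:,::-1],(448,280))
cv2.imwrite("pics/m1.png",np.hstack([A,B]))
E
```

```text
[594.43821844 128.92640359 115.64105884] [-1.56937003e+00  3.85299210e-04 -1.57101481e+00] 17.404231085689496 [ 0.43488469 -0.17552081 -0.71434632]
```

View pics/m1.png

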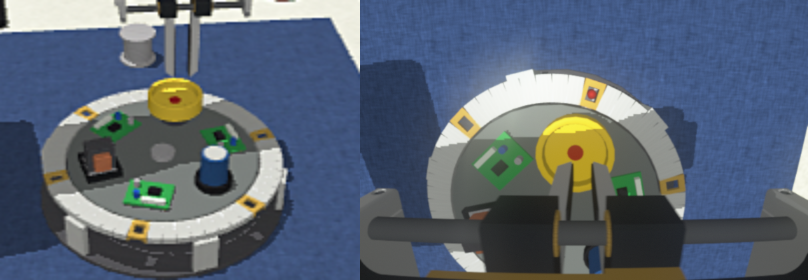

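The pad is right under the fingertips and the red pin shows in its hole at about (592,94) of the right half. The fingers are still closing, so I wait for that and then press.

Emit:
play_rows:
  series:
    - [[0, 0, 0], 0, 1]
    - [[0, 0, 0], 0, 1]
    - [[0, 0, 0], 0, 1]
    - [[0, 0.01, 0], 0, 1]
    - [[0, 0.02, 0], 0, 1]
    - [[0, 0.026, 0], 0, 1]
    - [[0, 0.031, 0], 0, 1]
    - [[0, 0.035, 0], 0, 1]
    - [[0, 0.039, 0], 0, 1]
    - [[0, 0.039, 0], 0, 1]
    - [[0, 0.039, 0], 0, 1]
    - [[0, 0.039, 0], 0, 1]

```text
clock: 2.45
eef_pos: [594.4, 129.1, 76.5]
eef_rot: [-1.569, 0.0, -1.571]
wrist_force: [0.1, 0.6, 0.8]
finger_gap: 0.5
```

```bash
cat > m.py <<'E'
# pad/table angle from wrist (red pin dot in pad + brass holes unchanged)
from h import *
import sys
s=manip.read_state();print(s["clock"],s["eef_pos"].round(1),s["finger_gap"].round(1),s["wrist_force"].round(1))
z=float(sys.argv[1])
for n in["wrist","scene","side"]:
    p=manip.camera_params(n);im=manip.camera(n);cv2.imwrite(f"pics/{n}_{sys.argv[2]}.png",im[:,:,::-1])
    hsv=cv2.cvtColor(im,cv2.COLOR_RGB2HSV)
    for nm,m,zz in[("yel",cv2.inRange(hsv,(20,120,80),(35,255,255)),z+12),("red",cv2.inRange(hsv,(0,130,80),(8,255,255)),z)]:
        k,l,st,c=cv2.connectedComponentsWithStats(m)
        for i in range(1,k):
            if st[i,4]>5:
                a=onz(p,c[i],zz)[:2]-[561,51]
                if np.hypot(*a)<165:print(n,nm,st[i,4],c[i].round(0),(a+[561,51]).round(0),"r",np.hypot(*a).round(0),"turn",(72.4-np.degrees(np.arctan2(a[1],a[0]))).round(1))
E
python3 m.py 76 a
```

```text
Traceback (most recent call last):
  File "m.py", line 4, in <module>
    s=manip.read_state();print(s["clock"],s["eef_pos"].round(1),s["finger_gap"].round(1),s["wrist_force"].round(1))
                                                                ^^^^^^^^^^^^^^^^^^^^^
AttributeError: 'float' object has no attribute 'round'
```

```bash
sed -i 's/s\["finger_gap"\].round(1)/round(s["finger_gap"],1)/' m.py; python3 m.py 76 a; python3 -c "
import cv2,numpy as np
A=cv2.resize(cv2.imread('pics/side_a.png')[120:260,240:420],None,fx=2,fy=2);B=cv2.resize(cv2.imread('pics/wrist_a.png'),(448,280))
cv2.imwrite('pics/m2.png',np.hstack([A,B]))"
```

```text
2.45 [594.4 129.1  76.5] 0.5 [0.1 0.6 0.8]
wrist yel 1061 [334. 137.] [603. 190.] r 145.0 turn -0.7
wrist yel 879 [122. 186.] [480. 162.] r 138.0 turn -53.7
wrist yel 9583 [302. 224.] [585. 139.] r 91.0 turn -2.6
wrist yel 78 [317. 265.] [594. 113.] r 71.0 turn 10.2
wrist yel 741 [465. 288.] [688.  97.] r 135.0 turn 52.6
wrist yel 16 [317. 299.] [594.  90.] r 51.0 turn 22.9
wrist yel 270 [311. 333.] [590.  64.] r 32.0 turn 47.9
wrist yel 261 [323. 334.] [598.  64.] r 39.0 turn 53.1
wrist yel 596 [ 99. 357.] [443.  42.] r 118.0 turn 248.0
wrist yel 4134 [268. 393.] [560.  15.] r 36.0 turn 164.6
wrist red 174 [333. 138.] [603. 189.] r 144.0 turn -0.6
wrist red 111 [303. 231.] [585. 131.] r 83.0 turn -1.1
scene yel 6 [333. 191.] [502.  -4.] r 81.0 turn 209.4
scene yel 23 [361. 194.] [445.  48.] r 116.0 turn 250.9
scene yel 24 [276. 206.] [672. -24.] r 134.0 turn 106.6
scene yel 490 [336. 229.] [587. 136.] r 89.0 turn -0.9
scene yel 38 [379. 226.] [486. 180.] r 149.0 turn -47.9
scene red 9 [342. 252.] [614. 200.] r 158.0 turn 1.9
side yel 396 [326. 171.] [583. 132.] r 84.0 turn -2.2
side yel 35 [283. 176.] [463. 119.] r 119.0 turn -72.6
side yel 34 [370. 187.] [689.  48.] r 128.0 turn 73.9
side yel 49 [267. 208.] [422. -11.] r 152.0 turn 228.2
side yel 58 [365. 222.] [650. -85.] r 162.0 turn 129.1
```

View pics/m2.png

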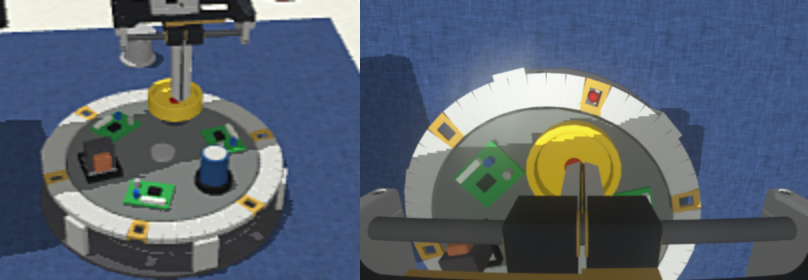

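```bash
python3 - <<'E'
from h import *
p=manip.camera_params("side");w=manip.camera_params("wrist")
t=np.linspace(0,6.283,60)
def rim(z,r):return np.c_[586.7+r*np.cos(t),132+r*np.sin(t),0*t+z]
for d in(0,8,16):
    a=proj(p,rim(104-d,38));b=proj(p,rim(92-d-4,38));c=proj(w,rim(104-d,38))
    print(d,"side top",a[:,1].min().round(1),"left/right",a[:,0].min().round(1),a[:,0].max().round(1),"wristcols",c[:,0].min().round(1),c[:,0].max().round(1),"row min",c[:,1].min().round(1))
    q=proj(w,[[604.1,186.8,66-d]]);print(q)
for n in["side","wrist"]:
    m=cv2.inRange(cv2.cvtColor(cv2.imread(f"pics/{n}_a.png"),cv2.COLOR_BGR2HSV),(20,120,60),(35,255,255))
    k,l,st,c=cv2.connectedComponentsWithStats(m);i=1+st[1:,4].argmax();print(n,st[i],c[i])
m=cv2.inRange(cv2.cvtColor(cv2.imread("pics/side0.png"),cv2.COLOR_BGR2HSV),(20,120,60),(35,255,255))
k,l,st,c=cv2.connectedComponentsWithStats(m);print(st[1:][st[1:,4]>300])
print(manip.read_state()["wrist_force"])
E
```

```text
0 side top 158.2 left/right 313.7 341.6 wristcols 235.5 373.5 row min 178.2
[[333.96967916 139.84146636]]
8 side top 160.6 left/right 313.7 341.5 wristcols 238.7 371.3 row min 175.4
[[333.34163984 138.85742597]]
16 side top 163.0 left/right 313.7 341.4 wristcols 241.7 369.2 row min 172.9
[[332.7570269  137.94154429]]
side [145  81  48  24 564] [167.76241135  93.79078014]
wrist [ 237  172  136  109 9615] [301.85085803 224.43369735]
[[145  81  48  24 566]
 [314 159  27  22 487]]
[ 0.13140898 -0.43025036  0.96618628]
```

```bash
python3 - <<'E'
from h import *
for n in["side","wrist","scene"]:
    p=manip.camera_params(n);s=manip.read_state()["eef_pos"];print(n,"tcp",proj(p,[s]),"red dot z92/76",proj(p,[[586.7,132,92],[586.7,132,76]]).round(1).tolist())
    m=cv2.inRange(cv2.cvtColor(cv2.imread(f"pics/{n}_a.png"),cv2.COLOR_BGR2HSV),(20,120,60),(35,255,255))
    k,l,st,c=cv2.connectedComponentsWithStats(m)
    print([(list(map(int,x))) for x in st[1:] if x[4]>300])
a=cv2.imread("pics/side_a.png")[145:205,285:375];b=cv2.imread("pics/wrist_a.png")[160:300,210:400]
c=cv2.imread("pics/scene_a.png")[195:255,300:390]
cv2.imwrite("pics/m3.png",np.hstack([cv2.resize(x,(266,200),interpolation=2) for x in(a,b,c)]).repeat(1,0))
E
```

```text
side tcp [[330.36937406 174.59790603]] red dot z92/76 [[327.6, 169.5], [327.5, 174.3]]
[[145, 81, 48, 24, 564], [314, 159, 27, 22, 396]]
wrist tcp [[318.18890111 233.8585836 ]] red dot z92/76 [[305.2, 238.4], [306.0, 229.2]]
[[315, 112, 43, 53, 1061], [98, 162, 49, 49, 879], [237, 172, 136, 109, 9615], [444, 271, 43, 32, 741], [78, 346, 43, 25, 596], [64, 383, 366, 17, 4264]]
scene tcp [[331.96770571 232.33526022]] red dot z92/76 [[335.4, 227.2], [335.2, 232.1]]
[[321, 216, 31, 25, 490]]
```

View pics/m3.png

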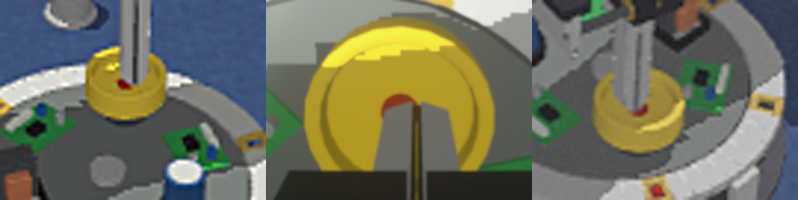

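The pad is still up: its rim is at the up height and the force is under 1 N. The fingertips seem to sit higher than the reported TCP. I go down further, watching the force.

Emit:
play_rows:
  series:
    - [[0, 0.003, 0], 0, 1]
    - [[0, 0.006, 0], 0, 1]
    - [[0, 0.006, 0], 0, 1]
    - [[0, 0.006, 0], 0, 1]

```text
clock: 3.0
eef_pos: [594.5, 129.1, 70.7]
eef_rot: [-1.569, 0.0, -1.571]
wrist_force: [-0.6, 0.7, 4.9]
finger_gap: 0.2
```

```bash
python3 m.py 86 b | egrep "^[0-9]|red|yel [0-9]{4}|side yel 3|scene yel 4"; python3 - <<'E'
from h import *
for n in["side","wrist"]:
    m=cv2.inRange(cv2.cvtColor(cv2.imread(f"pics/{n}_b.png"),cv2.COLOR_BGR2HSV),(20,120,60),(35,255,255))
    k,l,st,c=cv2.connectedComponentsWithStats(m);print([(list(map(int,x))) for x in st[1:] if x[4]>300])
E
```

```text
3.0 [594.5 129.1  70.7] 0.2 [-0.6  0.7  4.9]
wrist yel 1109 [334. 137.] [603. 191.] r 146.0 turn -1.1
wrist yel 9810 [301. 226.] [585. 144.] r 96.0 turn -2.9
wrist yel 4131 [268. 393.] [562.  31.] r 20.0 turn 158.8
wrist red 185 [334. 139.] [603. 190.] r 145.0 turn -0.9
wrist red 57 [301. 233.] [584. 135.] r 87.0 turn -2.2
scene yel 477 [336. 230.] [594. 146.] r 101.0 turn 1.3
side yel 384 [326. 171.] [581. 116.] r 68.0 turn -0.7
side yel 35 [283. 176.] [463. 105.] r 112.0 turn -78.5
side yel 34 [370. 187.] [685.  35.] r 126.0 turn 79.8
[[145, 81, 48, 24, 563], [314, 159, 27, 22, 384]]
[[314, 112, 45, 54, 1109], [92, 163, 51, 51, 945], [234, 174, 141, 107, 9848], [447, 274, 43, 34, 762], [75, 350, 42, 26, 631], [64, 383, 366, 17, 4285]]
```

Contact is at TCP z of about 72, with 4.9 N. I press another 13 mm.

Emit:
play_rows:
  series:
    - [[0, 0.004, 0], 0, 1]
    - [[0, 0.008, 0], 0, 1]
    - [[0, 0.011, 0], 0, 1]
    - [[0, 0.013, 0], 0, 1]
    - [[0, 0.013, 0], 0, 1]
    - [[0, 0.013, 0], 0, 1]

```text
clock: 3.75
eef_pos: [594.7, 129.0, 58.2]
eef_rot: [-1.568, 0.0, -1.571]
wrist_force: [-1.4, -0.8, 7.8]
finger_gap: 0.6
```

```bash
python3 m.py 77 c | egrep "^[0-9]|red|yel [0-9]{4}|side yel 3|scene yel 4"; python3 - <<'E'
from h import *
t=np.linspace(0,6.283,60);p=manip.camera_params("side");w=manip.camera_params("wrist")
for d in(8,12,16,18):
    r=np.c_[586.7+38*np.cos(t),132+38*np.sin(t),0*t+104-d];a=proj(p,r);c=proj(w,r);print(d,a[:,1].min(),np.ptp(c[:,0]),c[:,1].min())
for n in["side","wrist"]:
    m=cv2.inRange(cv2.cvtColor(cv2.imread(f"pics/{n}_c.png"),cv2.COLOR_BGR2HSV),(20,120,60),(35,255,255))
    k,l,st,c=cv2.connectedComponentsWithStats(m);print([(list(map(int,x))) for x in st[1:] if x[4]>300])
E
```

```text
3.75 [594.7 129.   58.2] 0.6 [-1.4 -0.8  7.8]
wrist yel 1267 [335. 139.] [603. 191.] r 146.0 turn -0.9
wrist yel 1061 [105. 193.] [482. 163.] r 137.0 turn -52.8
wrist yel 9795 [301. 226.] [586. 145.] r 97.0 turn -2.9
wrist yel 4539 [252. 391.] [553.  36.] r 17.0 turn 188.7
wrist red 175 [334. 139.] [603. 190.] r 145.0 turn -0.8
wrist red 57 [301. 233.] [585. 136.] r 89.0 turn -2.2
scene yel 466 [336. 233.] [596. 149.] r 104.0 turn 2.1
side yel 376 [326. 175.] [580. 111.] r 63.0 turn 0.2
side yel 33 [283. 176.] [464. 117.] r 118.0 turn -73.3
side yel 34 [370. 187.] [689.  46.] r 128.0 turn 74.4
8 160.6024836628976 145.64451745713038 182.14975760603414
12 161.79850311063115 142.54548189388515 180.55662755936723
16 162.98907320123615 139.5739061763564 179.03452155897844
18 163.58232619624138 138.13351683360827 178.29863830522766
[[145, 81, 48, 24, 566], [314, 163, 27, 22, 376]]
[[314, 111, 47, 59, 1267], [79, 166, 53, 53, 1061], [235, 174, 140, 107, 9832], [454, 283, 45, 31, 783], [309, 300, 6, 67, 302], [64, 361, 366, 39, 4754]]
```

The plunger is down about 13 mm by both the side view and the spring force. I press 2 mm more and begin the arc, about 15° clockwise.

Emit:
play_rows:
  series:
    - [[0, 0.002, 0], 0, 1]
    - [[0, 0.0025, 0], 0, 1]
    - [[0.0015, 0.0025, 0.003], 0, 1]
    - [[0.003, 0.0025, 0.006], 0, 1]
    - [[0.005, 0.0025, 0.0095], 0, 1]
    - [[0.007, 0.0025, 0.0125], 0, 1]
    - [[0.009, 0.0025, 0.0155], 0, 1]
    - [[0.011, 0.0025, 0.0185], 0, 1]
    - [[0.011, 0.0025, 0.0185], 0, 1]
    - [[0.011, 0.0025, 0.0185], 0, 1]

```text
clock: 4.9
eef_pos: [614.0, 117.9, 56.6]
eef_rot: [-1.566, 0.0, -1.571]
wrist_force: [1.0, -1.3, 8.9]
finger_gap: 0.5
```

```bash
python3 m.py 76 d | egrep "^[0-9]|red|yel [0-9]{4}|side yel [34]|scene yel [45]"
```

```text
4.9 [614.  117.9  56.6] 0.5 [ 1.  -1.3  8.9]
wrist yel 1366 [301. 119.] [605. 189.] r 145.0 turn 0.2
wrist yel 1115 [ 71. 176.] [484. 161.] r 135.0 turn -52.5
wrist yel 10237 [300. 223.] [604. 135.] r 95.0 turn 9.6
wrist yel 4081 [268. 393.] [582.  24.] r 35.0 turn 124.1
wrist red 160 [301. 231.] [604. 127.] r 87.0 turn 12.1
scene yel 474 [328. 234.] [614. 142.] r 105.0 turn 12.8
scene yel 41 [285. 241.] [716. 108.] r 165.0 turn 52.2
side yel 374 [333. 177.] [598. 102.] r 63.0 turn 18.0
side yel 35 [283. 176.] [463. 119.] r 119.0 turn -72.6
side yel 34 [370. 187.] [689.  48.] r 128.0 turn 73.9
side yel 48 [267. 208.] [422. -11.] r 153.0 turn 228.2
```

The table follows the finger without slip, turned about 14 to 15°. I carry on to about 52°.

Emit:
play_rows:
  series:
    - [[0.0027, 0, 0.0032], 0, 1]
    - [[0.0055, 0, 0.0063], 0, 1]
    - [[0.0082, 0, 0.0089], 0, 1]
    - [[0.0109, 0, 0.0114], 0, 1]
    - [[0.0138, 0, 0.0138], 0, 1]
    - [[0.0168, 0, 0.016], 0, 1]
    - [[0.0199, 0, 0.0182], 0, 1]
    - [[0.023, 0, 0.0201], 0, 1]
    - [[0.0262, 0, 0.022], 0, 1]
    - [[0.0295, 0, 0.0237], 0, 1]
    - [[0.0329, 0, 0.0252], 0, 1]
    - [[0.0363, 0, 0.0266], 0, 1]
    - [[0.0392, 0, 0.0277], 0, 1]
    - [[0.042, 0, 0.0286], 0, 1]
    - [[0.0442, 0, 0.0292], 0, 1]
    - [[0.0463, 0, 0.0298], 0, 1]
    - [[0.0463, 0, 0.0298], 0, 1]
    - [[0.0463, 0, 0.0298], 0, 1]

```text
clock: 6.85
eef_pos: [644.3, 71.4, 57.5]
eef_rot: [-1.565, 0.0, -1.571]
wrist_force: [0.0, -1.4, 8.3]
finger_gap: 0.6
```

```bash
python3 m.py 76 e | egrep "^[0-9]|red|yel [0-9]{4}|side yel [34]|scene yel [45]"; python3 -c "
import cv2,numpy as np
A=cv2.resize(cv2.imread('pics/side_e.png')[120:260,240:420],None,fx=2,fy=2);B=cv2.resize(cv2.imread('pics/wrist_e.png'),(432,280))
cv2.imwrite('pics/m4.png',np.hstack([A,B]))"
```

```text
6.85 [644.3  71.4  57.5] 0.6 [ 0.  -1.4  8.3]
wrist yel 1458 [244.  32.] [609. 183.] r 140.0 turn 2.4
wrist yel 11529 [308. 214.] [639.  94.] r 89.0 turn 43.6
wrist yel 1105 [411. 220.] [693.  91.] r 138.0 turn 55.8
wrist yel 4047 [269. 393.] [613. -23.] r 91.0 turn 127.4
wrist red 437 [310. 223.] [639.  85.] r 85.0 turn 49.1
scene yel 488 [308. 230.] [647. 102.] r 100.0 turn 41.8
side yel 30 [331. 167.] [597. 148.] r 103.0 turn 2.8
side yel 388 [347. 184.] [631.  65.] r 72.0 turn 60.9
side yel 32 [371. 187.] [690.  48.] r 129.0 turn 73.7
side yel 47 [267. 208.] [422. -11.] r 153.0 turn 228.3
```

View pics/m4.png

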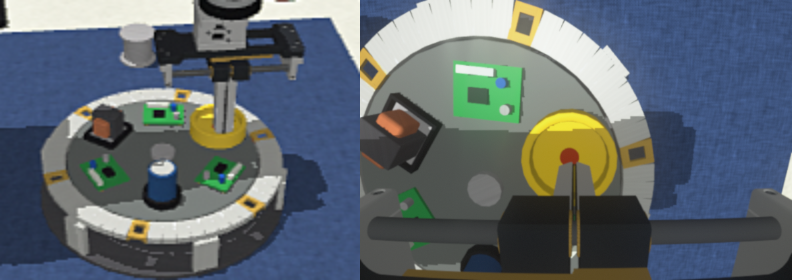

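The table is at about 50° in the wrist view: red dot at (310,223), next hole at (411,220) in full-size pixels. I turn another 6° or so.

Emit:
play_rows:
  series:
    - [[0.0025, 0, 0.0006], 0, 1]
    - [[0.005, 0, 0.001], 0, 1]
    - [[0.0075, 0, 0.0015], 0, 1]
    - [[0.0095, 0, 0.0018], 0, 1]
    - [[0.0095, 0, 0.0018], 0, 1]
    - [[0.0095, 0, 0.0018], 0, 1]

```text
clock: 7.6
eef_pos: [646.6, 61.8, 58.2]
eef_rot: [-1.563, 0.0, -1.571]
wrist_force: [-1.1, -0.9, 7.5]
finger_gap: 0.7
```

```bash
python3 m.py 76 f | egrep "^[0-9]|red|wrist yel [0-9]{4}"; python3 - <<'E'
from h import *
p=manip.camera_params("wrist")
for t in(0,55,57,60):
    a=np.radians(72.4-t);print(t,proj(p,[[561+r*np.cos(a),51+r*np.sin(a),z] for r,z in((85,77),(142.5,62),(142.5,51))]).round(0).tolist())
E
```

```text
7.6 [646.6  61.8  58.2] 0.7 [-1.1 -0.9  7.5]
wrist yel 11720 [310. 213.] [642.  85.] r 88.0 turn 49.8
wrist yel 1124 [408. 204.] [693.  89.] r 138.0 turn 56.3
wrist yel 4169 [271. 392.] [616. -34.] r 101.0 turn 129.2
wrist red 472 [312. 222.] [643.  76.] r 85.0 turn 55.7
0 [[205.0, 121.0], [239.0, 16.0], [243.0, 21.0]]
55 [[311.0, 221.0], [402.0, 186.0], [398.0, 182.0]]
57 [[312.0, 226.0], [404.0, 193.0], [400.0, 189.0]]
60 [[314.0, 233.0], [406.0, 205.0], [402.0, 200.0]]
```

The wrist view reads about 55.5°, with the hole where predicted at (408,204). I turn 2° more, then lift so that the pin rides under the ring.

Emit:
play_rows:
  series:
    - [[0, 0.001, 0], 0, 1]
    - [[0.0015, 0.001, 0.0002], 0, 1]
    - [[0.003, 0.001, 0.0004], 0, 1]
    - [[0.003, 0.001, 0.0004], 0, 1]
    - [[0.003, -0.002, 0.0004], 0, 1]
    - [[0.003, -0.006, 0.0004], 0, 1]
    - [[0.003, -0.006, 0.0004], 0, 1]
    - [[0.003, -0.006, 0.0004], 0, 1]

```text
clock: 8.55
eef_pos: [647.1, 58.5, 64.6]
eef_rot: [-1.563, -0.0, -1.571]
wrist_force: [-0.1, -0.8, 6.2]
finger_gap: 0.0
```

```bash
python3 m.py 78 g | egrep "^[0-9]|red|wrist yel [0-9]{4}|side yel 3"
```

```text
8.55 [647.1  58.5  64.6] 0.0 [-0.1 -0.8  6.2]
wrist yel 1005 [17. 78.] [491. 153.] r 123.0 turn -52.0
wrist yel 12511 [320. 213.] [648.  80.] r 91.0 turn 54.0
wrist yel 4711 [277. 385.] [620. -36.] r 105.0 turn 128.0
wrist red 93 [401. 191.] [694.  89.] r 139.0 turn 56.4
wrist red 413 [313. 223.] [644.  70.] r 85.0 turn 59.5
side yel 30 [331. 167.] [597. 145.] r 100.0 turn 3.2
side yel 35 [283. 176.] [464. 116.] r 117.0 turn -73.8
```

The pad followed the finger up (6.2 N at z 64.6), the red pin shows in the hole at (401,191), and the table reads 59.5°. I lift straight off.

Emit:
play_rows:
  series:
    - [[0, -0.003, 0], 0, 1]
    - [[0, -0.006, 0], 0, 1]
    - [[0, -0.009, 0], 0, 1]
    - [[0, -0.014, 0], 0, 1]
    - [[0, -0.025, 0], 0, 1]
    - [[0, -0.05, 0], 0, 1]
    - [[0, -0.09, 0], 0, 1]
    - [[0, -0.11, 0], 0, 1]
    - [[0, -0.11, 0], 0, 1]
    - [[0, -0.11, 0], 0, 1]

```text
clock: 9.7
eef_pos: [646.0, 58.6, 174.3]
eef_rot: [-1.563, -0.0, -1.571]
wrist_force: [0.2, 0.2, -0.5]
finger_gap: 0.4
```

```bash
python3 m.py 92 h | egrep "^[0-9]|red|wrist yel [0-9]{4}|side yel [345]"; python3 -c "
import cv2,numpy as np
A=cv2.resize(cv2.imread('pics/side_h.png')[120:260,240:420],None,fx=2,fy=2);B=cv2.resize(cv2.imread('pics/wrist_h.png'),(432,280))
cv2.imwrite('pics/m5.png',np.hstack([A,B]))
for n in ['side0','side_h']:
  im=cv2.cvtColor(cv2.imread(f'pics/{n}.png'),cv2.COLOR_BGR2HSV);m=cv2.inRange(im,(0,150,80),(6,255,255))
  k,l,st,c=cv2.connectedComponentsWithStats(m);print(n,[x.round(1).tolist() for x,s in zip(c,st) if 300<s[4]<5000])"
```

```text
9.7 [646.   58.6 174.3] 0.4 [ 0.2  0.2 -0.5]
wrist yel 6638 [319. 187.] [648.  74.] r 89.0 turn 57.8
wrist red 78 [374. 167.] [694.  88.] r 139.0 turn 56.8
wrist red 197 [315. 188.] [644.  70.] r 85.0 turn 59.3
side yel 30 [331. 167.] [594. 124.] r 80.0 turn 6.4
side yel 548 [352. 182.] [640.  53.] r 79.0 turn 70.9
side yel 36 [283. 176.] [464.  96.] r 107.0 turn -82.6
side yel 47 [267. 208.] [423. -31.] r 160.0 turn 221.8
side0 [[307.6, 333.0]]
side_h [[307.6, 333.0]]
```

View pics/m5.png

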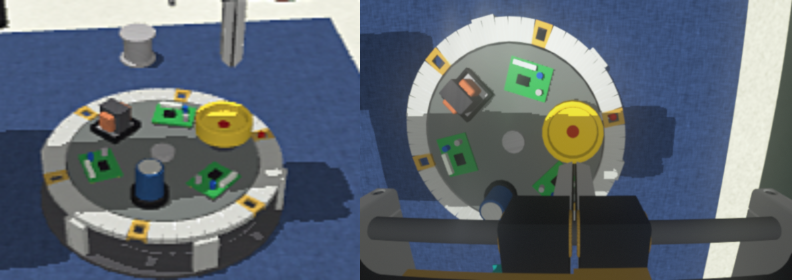

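The side view shows the pad up with the red pin in the next hole at about (263,134) of the left half. The transformer and capacitor stand upright in their nests, and the spool and jar are where they were. Nothing is touched (wrist force about 0).

```bash
python3 -c "
from cell import manip
print(manip.sign_off())"
```

```text
the job is handed in; nothing more can be done
None
```

I indexed the table clockwise by one hole and handed the job in at about 10 s; the sign-off reports no verdict. With the shut fingers I pressed the pad down, pushed it round with the table, and released it so the pin sprang up into the next hole.

**Last checks:**
- **Table:** it read 59.3° from the wrist camera, against a target of 60°.
- **Pin and pad:** the red pin is visible in the new hole and the pad is up. I judged this from the pictures and from the spring force falling as I lifted, not from a direct reading of the plunger.
- **Loose parts:** the transformer and capacitor stand upright in their nests. The jar's cap is on the same pixel as at the start. I checked the spool only by eye.
- **Arm:** it is clear of everything, with a wrist force of about 0.5 N.

**One disagreement:** the fingers met the pad floor at a reported TCP height of about 72 mm, where 92 mm was expected. My first press therefore stopped short, and I set the press depth from the contact force and the camera images instead. The plunger was down about 13 mm before any turning, by both the side view and the force.

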